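# Lock the guard of the jar mill with its safety bolt

## Robot

A 6-joint arm with a two-finger parallel gripper is mounted at the origin on the work surface; the furniture and walls round the work are solid. World frame = base frame: x ahead of the robot, y to its left, z up, the work surface at z = 0. Lengths are in mm, angles in rad, forces in N, time in s.
With the tool pointing down it reaches from about 350 to 775 mm from the base axis. Payload 7.3 kg.
Tool frame: the origin (TCP) lies between the finger pads; the fingertips stand tcp_to_tips ahead of it and the grasp point (between the pads) lies 5 mm behind it (tcp_to_tips is the distance from the TCP to the fingertips, in mm); z points along the fingers, x is the direction in which the jaws open and shut, and the axes are right-handed (so a half turn about z gives the same grasp; the last joint's range is limited). The gripper opens to 92 mm and grips with 3 to 60 N. Pads are 19 mm wide; open, the fingers measure 130 mm over their backs; the gripper's body (75 mm by 190 mm) begins 47 mm behind the grasp point.
Start: joints at [-1.298, 0.342, 1.524, -0, 1.275, -0.146], TCP at [213.523, -479.639, 214.641] pointing down, gripper open.
Joint ranges: [-2.53, 2.53], [-0.77, 2.02], [0.04, 2.7], [-1, 4.14], [0.28, 2.66], [-3.11, 3.11]. Speed limits (rad/s): [2.57, 2.57, 3.14, 3.14, 3.14, 3.14].

## Interface

Orientations are given as [roll, pitch, yaw] about the fixed x, y, z axes, in that order (R = Rz(yaw) Ry(pitch) Rx(roll)).
In Python, from plant import * gives the robot as it stands.
- The arm moves only by the tool drive_tool, never from a script. Its argument "deltas" is a list of rows, each an object of numbers: "hand": the gripper's target within -1 to 1 (shut at 1, half-way at 0, fully open at -1); "tx", "ty", "tz": the shift along the tool's x, y, z each as a share of 4 cm, from -1 to 1; "wx", "wy", "wz": the turn, a rotation vector about the tool's x, y, z each as a share of 5 degrees, from -1 to 1. In form: [{"hand": .., "tx": .., "ty": .., "tz": .., "wx": .., "wy": .., "wz": ..}, ...]. A call has 1 to 20 rows; each row shifts and turns the commanded pose from where the row before left it, along the tool's axes as they then stand; what a row does not reach is not made up. A row lasts 1/12 s, in which the tool goes at most 41.7 mm and 7.16 degrees, less where a joint would pass 70% of its speed; a pose out of reach is approached as far as the arm can. A call with a number of a shift or a turn outside -1 to 1 is refused whole. A call with a gripper value outside its range is refused whole. The fingers move at their own pace and stop on an object; the grip force is fixed at half the most. Time passes only in rows, so rows that do not move let the fingers close. It gives the time, the measured TCP pose, the force and the opening at its end, in the units of the state.
- get_obs(): the state, without advancing time (a new reading comes with each control period).
- capture(name): name is "side" or "top" or "wrist"; returns the picture (400x640x3 uint8, red, green, blue); there is no depth.
- camera_model(name): a dict with "fx", "fy", "cx", "cy" (pixels), "D" ([k1, k2, p1, p2, k3] as OpenCV has them; the pictures are not rectified), "rvec" (rotation vector, rad) and "tvec" (3), from world to camera coordinates, as OpenCV has them. Camera axes: x right, y down, z forward; pixel columns grow to the right and rows downward; lengths in mm; the calibration is good to about 2 mm. A picture is of the moment at which its call begins: read the wrist's pose just before it. camera_model takes no time and is no camera call; for the wrist camera it gives the pose at the moment of the call.
- close_job(): hands the job in, once; it reports no verdict.
The state is a dict: "time": time; "joint_positions": joint angles; "dq": joint speeds; "tau": joint torques, N m; "tool_pos": TCP position; "tcp_rot": TCP orientation; "contact_force": force on the tool from outside, world axes, zero at the start; "moment": the same for the moment, N m; "grip_width": finger opening in mm.
Only numpy, scipy, OpenCV 4.12 (cv2) and the standard library are available. Lean on these libraries where they do the work, as an engineer would, in place of code of your own. Each camera call takes 0.05 s, during which the arm holds its last target.

## Task

Make the jar mill safe to run. Push its raised guard hood down until it is fully shut, then hold the spring catch plate down with one fingertip while the other finger slides the bolt all the way home through the staple on the hood, and let go so that the catch springs up again behind the bolt's tab. Work only by pushing with the fingers: raise the hood no further, and leave the things lying about, and the test chip on top of the mill, where they are.

Things in the scene. Friction and masses are not known exactly. Their poses are not given: they have to be found in the camera images.
- mill: Bench jar mill, 160 mm deep (x), 336 mm wide (y), fixed to the table. Origin: centre of its underside; x points to its back (away from the robot), y to its left, z up. The grey motor housing fills y = -170 to -40 mm and is 150 mm high, with the lock on its flat top; left of it a porcelain jar lies on rollers under a clear, aluminium-framed hood. Coordinates below are in this frame, mm.
- guard (a joint): Hood's hinge, rad; axis along y at the back (x = 72, z = 148). 0 = fully shut, hood top level with the housing top at z = 150; grows as its front edge rises. Starts at 0.25 to 0.45. Stiff enough to stay where it is left; 2 to 3 N down near the front edge closes it. While the hood is up the bolt runs against its end panel.
- guard_edge (a point): Point on top of the hood, mid-width (y = 67), 20 mm behind its front edge and 132 mm from the hinge axis: a good place to push down. Shut, it lies at x = -60, z = 150. The hood's top is 152 mm deep and 206 mm wide.
- staple (a point): Centre of the opening of the steel wire staple on the hood's right edge, which takes the bolt. Opening 19 mm wide in x, 22 mm high. With the hood shut it lies at x = -20, y = -24, z = 163.
- bolt (a joint): Travel of the bolt, m, along the mill's +y towards the hood: 0 = drawn back (the start, within 0.002), 0.036 = fully home. A steel rod 12 mm thick, axis at x = -20, z = 163, in two guide blocks 24 mm (x) by 12 mm (y), centred at y = -160 and -56, tops at z = 171. About 2 N of friction. The catch's tongue blocks it unless the catch is pressed by over 0.005.
- bolt_tab (a point): Centre of the top of the bolt's upright steel tab, by which it is pushed; moves with the bolt. Tab 44 mm in x, 12 mm thick in y, 32 mm high: top at z = 202, underside at 170. Drawn back it lies at x = -22, y = -125; home at y = -89. On its right (-y) side, where a finger pushes it, the space above z = 173 is free.
- catch (a joint): How far the sprung catch is pressed, m: 0 = up, 0.009 = down on its stop. 3 N to start, 6 N at the bottom; springs back. Its tongue (18 mm wide in y) stands beside the tab: on the tab's left when drawn back, on its right when home. It clears the tab below 0.005; let go in mid-travel it rises only to 0.005, under the tab. It comes up fully once the bolt is past 0.033.
- catch_plate (a point): Centre of the top of the catch's dark steel thumb plate, 36 mm in x by 80 mm in y, at x = -68, y = -125; z = 186 when up, 177 fully down. It moves only up and down. It lies on the robot's side of the bolt, parallel to it, 6 mm from the tab, long enough for a fingertip to slide along it while the other finger pushes the tab.
- test_chip_1: Loose white glaze test chip, 62x38x7 mm, lying on top of the housing behind the bolt. Origin: centre of its underside. To be left alone.
- test_chip_0: Loose glaze test chip with a blue-green half, 62x38x7 mm, on the table in front of the mill. Origin: centre of its underside. To be left alone.
- spoon_steel: Loose steel spoon, 182x33x6 mm, on the table in front of the mill. Origin: centre of its underside. To be left alone.
- water_jar: Loose glass jar with pink rinse water, 72 mm across, 105 mm high, on the table to the right and in front of the mill. Origin: centre of its underside. To be left alone.
- rib_wood: Loose wooden potter's rib, 42x100x8 mm, on the table to the left and in front of the mill. Origin: centre of its underside. To be left alone.
- jar_lid: Loose jar lid lying upside down, 82 mm across, 14 mm high, on the table to the left of the mill. Origin: centre of its underside. To be left alone.
- black_jar: Loose black glaze jar, 87 mm across, 141 mm high, on the table to the left of the mill. Origin: centre of its underside. To be left alone.

How it is judged (in metres and radians):
On the way, in this order (a step that is already met when the one before it is completed fails the run):
1. the hood is fully shut (value of joint guard below 0.02 rad), for 0.2 s.
2. the bolt is under way past the tongue with the catch still held down (value of joint bolt above 0.012 m and value of joint catch above 0.0062 m), for 0.04 s.
At the end, for the whole second after the job is handed in: The hood is shut (within 0.02 rad), the bolt is home (travel over 33 of 36 mm) and the catch is fully up behind the tab (within 1.5 mm) (value of joint guard below 0.02 rad and value of joint bolt above 0.033 m and value of joint catch below 0.0015 m); the robot touches nothing.
It fails at once if the hood was raised further (value of joint guard above 0.55 rad).
It fails at once if the bolt was slid while the hood was still up (value of joint bolt above 0.015 m and value of joint guard above 0.06 rad).
It fails at once if the test chip on the mill was moved (distance of test_chip_1 from where it was at the start of the episode above 0.02 m).
It fails at once if a thing on the table was moved or lifted (distance of any of test_chip_0, spoon_steel, water_jar, rib_wood, jar_lid, black_jar from where it was at the start of the episode above 0.025 m).
It also fails if it takes over 48 s, if anything falls off the work surface, if the arm or the gripper's body presses on something with over 40 N, if the wrist force passes 120 N, or if a joint passes its speed limit or range.

## Working session

There is one attempt and no reset: what is moved stays moved. The work goes in short steps, Python scripts to look and compute and a tool call to move; the robot and the scene stay as the last step left them, time stands still between calls to the robot, and variables do not carry over. Pictures are saved under pics/ and viewed, and the job is handed in when it is done.

Besides the shell and the picture viewer there is one more tool, called by a JSON object that holds its "op" and its "data", one argument or row to a line. drive_tool: Moves the arm, as the interface text tells. Its arguments: {"type":"object","properties":{"deltas":{"type":"array","items":{"type":"object","properties":{"hand":{"type":"number"},"tx":{"type":"number"},"ty":{"type":"number"},"tz":{"type":"number"},"wx":{"type":"number"},"wy":{"type":"number"},"wz":{"type":"number"}}}}},"required":["deltas"]}

```bash
ls; mkdir -p pics; python3 - <<'E'
from plant import *
import cv2
o=get_obs();print(o)
for n in ["side","top","wrist"]:
    print(n,camera_model(n))
    im=capture(n); cv2.imwrite(f"pics/{n}0.png",im[:,:,::-1])
E
```

```text
pics
{'time': 0.0, 'joint_positions': array([-1.29801795e+00,  3.42706423e-01,  1.52502530e+00, -1.25825833e-05,
        1.27539750e+00, -1.45980322e-01]), 'dq': array([ 0.00130406, -0.00100649, -0.00076142,  0.00018949,  0.00048613,
        0.00067324]), 'tau': array([ 6.98400145e-04, -4.31239271e+01, -2.44222051e+01,  7.17535196e-02,
        5.59863774e-02, -1.15131074e-04]), 'tool_pos': array([ 213.38801013, -479.20677493,  213.9505497 ]), 'tcp_rot': array([-3.14138104e+00,  1.52197813e-03, -1.15203380e+00]), 'contact_force': array([-0.12478684, -0.04174682,  0.53752806]), 'moment': array([-0.02494581,  0.00361218,  0.02933485]), 'grip_width': 91.48311087485601}
side {'fx': 373.87672567455775, 'fy': 373.87672567455775, 'cx': 314.8165548985573, 'cy': 194.6965483945804, 'D': array([-0.06490261,  0.        ,  0.        ,  0.        ,  0.        ]), 'rvec': array([ 0.77601135, -2.53577278,  1.16876423]), 'tvec': array([ 446.27752088,  249.29535544, 1132.34516989])}
top {'fx': 500.9766499017406, 'fy': 500.9766499017406, 'cx': 318.8710893176795, 'cy': 202.42948456973147, 'D': array([0.03733699, 0.        , 0.        , 0.        , 0.        ]), 'rvec': array([ 2.2009953 , -2.16951633,  0.07680974]), 'tvec': array([  93.55264393,  512.60021421, 1424.08373375])}
wrist {'fx': 346.2392994096304, 'fy': 346.2392994096304, 'cx': 317.2805479153754, 'cy': 200.10751251058983, 'D': array([-0.0130501,  0.       ,  0.       ,  0.       ,  0.       ]), 'rvec': array([-2.43574754,  1.58093877,  0.22110935]), 'tvec': array([-522.95129971,  -35.38623877,  389.83249637])}
```

View pics/top0.png

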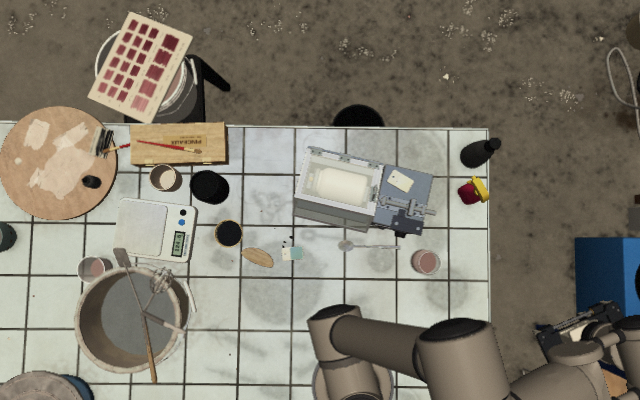

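View pics/side0.png

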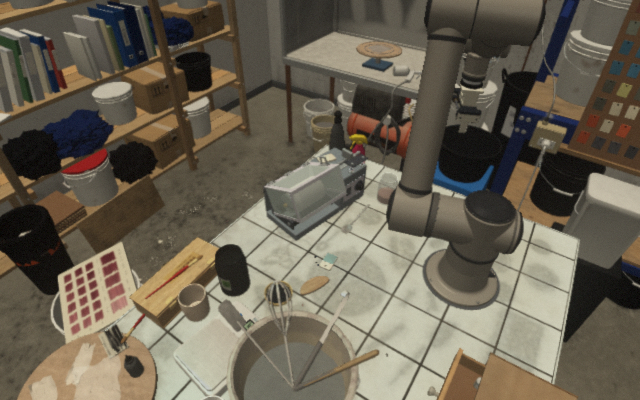

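View pics/wrist0.png

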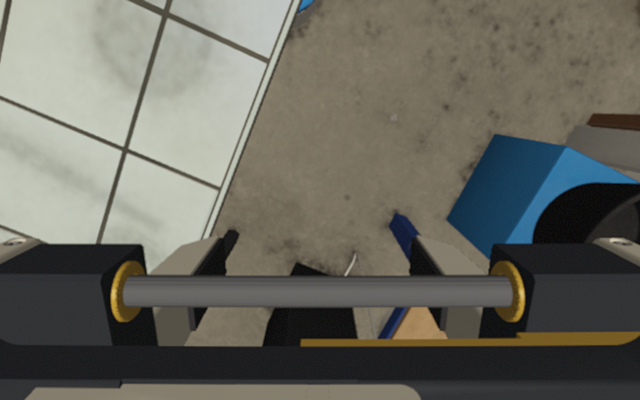

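The top view shows the mill at about (295–435, 148–237), with the housing on the right. I'll enlarge it.

```bash
python3 - <<'E'
import cv2
im=cv2.imread("pics/top0.png")[135:255,280:450]; cv2.imwrite("pics/topc.png",cv2.resize(im,None,fx=4.7,fy=4.7,interpolation=cv2.INTER_CUBIC))
im=cv2.imread("pics/side0.png")[130:250,250:410]; cv2.imwrite("pics/sidec.png",cv2.resize(im,None,fx=5,fy=5,interpolation=cv2.INTER_CUBIC))
E
```

```text
(no output)
```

View pics/topc.png

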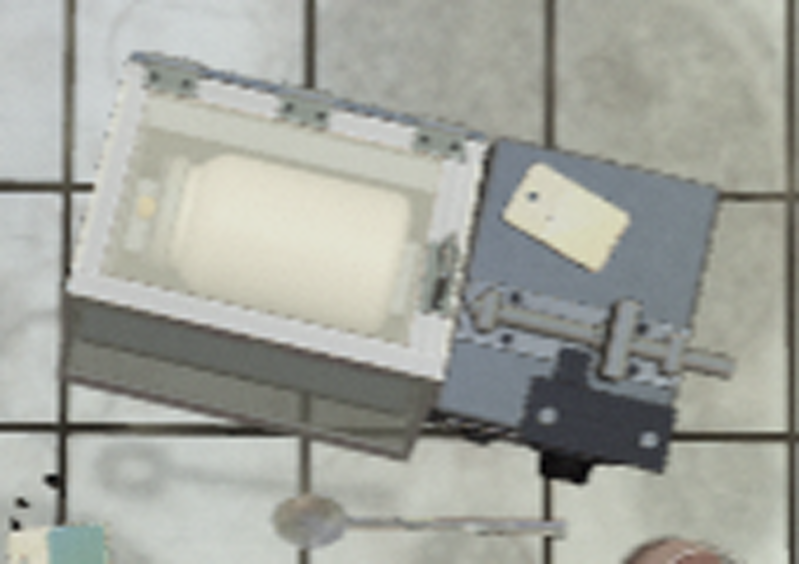

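View pics/sidec.png

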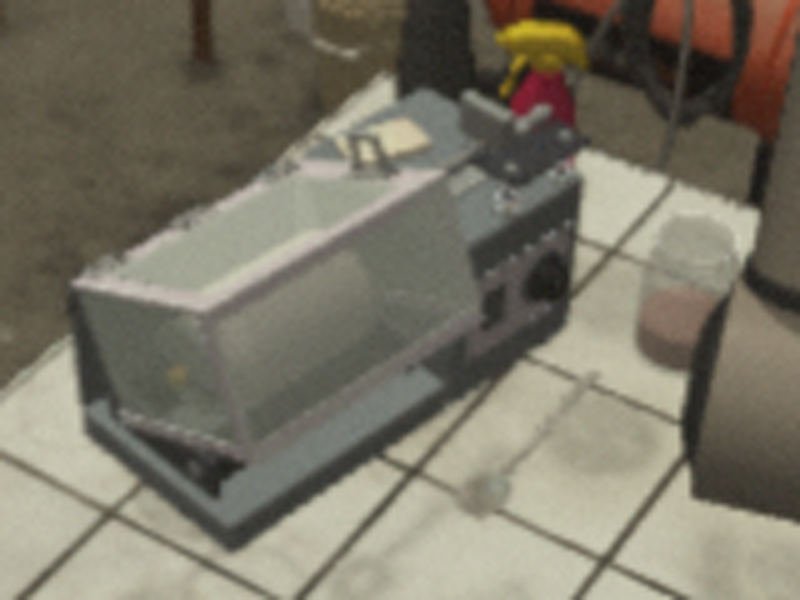

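```bash
cat > h.py <<'E'
import numpy as np, cv2
def proj(cm,P):
    p,_=cv2.projectPoints(np.asarray(P,float).reshape(-1,3),cm['rvec'],cm['tvec'],np.array([[cm['fx'],0,cm['cx']],[0,cm['fy'],cm['cy']],[0,0,1]]),cm['D'])
    return p[:,0]
def M2W(pose,P):
    x,y,t=pose[:3];c,s=np.cos(t),np.sin(t);P=np.atleast_2d(np.asarray(P,float))
    return np.c_[x+c*P[:,0]-s*P[:,1], y+s*P[:,0]+c*P[:,1], P[:,2]]
def hood(g,P):
    P=np.atleast_2d(np.asarray(P,float)); dx=P[:,0]-72;dz=P[:,2]-148
    # front (dx<0) rises with g
    return np.c_[72+dx*np.cos(g)+dz*np.sin(g), P[:,1], 148-dx*np.sin(g)+dz*np.cos(g)]
E
cat > fit.py <<'E'
from plant import *
from h import *
from scipy.optimize import least_squares
T,S=camera_model("top"),camera_model("side")
F=[((80,-170,150),(717,186)),((80,-40,150),(497,138)),((-86,-165,186),(662,470)),((-50,-165,186),(678,405)),((-50,-85,186),(530,375)),((-86,-85,186),(520,432)),((0,-119,202),(617,300)),((0,-131,202),(641,302)),((-44,-119,202),(601,372)),((-44,-131,202),(626,380))]
H=[((-80,-36,150),(440,380)),((-80,170,150),(68,288))]
HS=[((-80,170,150),(207,310)),((-80,-36,150),(447,172))]
P=np.array([a for a,_ in F]);p=np.array([b for _,b in F])/4.7+[280,135]
PH=np.array([a for a,_ in H]);ph=np.array([b for _,b in H])/4.7+[280,135]
PS=np.array([a for a,_ in HS]);ps=np.array([b for _,b in HS])/5+[250,130]
def f(v): return np.r_[(proj(T,M2W(v,P))-p),(proj(T,M2W(v,hood(v[3],PH)))-ph),(proj(S,M2W(v,hood(v[3],PS)))-ps)].ravel()
r=least_squares(f,[500,0,-0.2,.35],loss='soft_l1')
print(r.x);print(f(r.x).reshape(-1,2).round(1))
v=r.x
for n,q in dict(edge=hood(v[3],[-60,67,150]),edge0=[-60,67,150],tab=[-22,-125,202],plate=[-68,-125,186],staple=[-20,-24,163],hoodR=hood(v[3],[-80,-36,150])).items(): print(n,M2W(v,q).round(1))
E
python3 fit.py
```

```text
[ 5.39433348e+02 -1.61460293e+01 -2.21624834e-01  4.03979330e-01]
[[ 1.4 -0.3]
 [-0.2 -1.5]
 [ 0.1  0.5]
 [-0.2  0.5]
 [ 0.4 -0.5]
 [-0.7  1.2]
 [ 0.5 -1.1]
 [ 0.1 -0.4]
 [ 0.   0.7]
 [-0.6  0.1]
 [ 0.2 -0. ]
 [-1.   0.3]
 [ 0.   0. ]
 [ 0.1 -0.3]]
edge [[506.8  59.9 201.7]]
edge0 [[495.6  62.4 150. ]]
tab [[ 490.5 -133.3  202. ]]
plate [[ 445.6 -123.1  186. ]]
staple [[514.6 -35.2 163. ]]
hoodR [[466.2 -36.5 209.6]]
```

```bash
cat > plan.py <<'E'
import sys
from plant import *
from h import *
from scipy.spatial.transform import Rotation as R
def plan(tgt,yaw,n):
    """print total and per-row shares to go from measured pose to tgt, down-pointing with yaw; straight path with rotation"""
    o=get_obs();p=o['tool_pos'];r0=R.from_euler('xyz',o['tcp_rot']);r1=R.from_euler('xyz',[np.pi,0,yaw])
    w=(r0.inv()*r1).as_rotvec(); print('w units',(w/np.deg2rad(5)).round(2))
    d=np.array(tgt)-p
    print('per row (tool axes at each row):')
    for k in range(n):
        rk=r0*R.from_rotvec(w*k/n); print((rk.inv().apply(d/n)/40).round(3),(w/n/np.deg2rad(5)).round(3))
E
python3 - <<'E'
from plant import *
import plant
from h import *
from scipy.spatial.transform import Rotation as R
print([k for k in dir(plant) if not k.startswith('_')])
try: print(tcp_to_tips)
except Exception as e: print(e)
o=get_obs();c=camera_model('wrist')
Rc=cv2.Rodrigues(c['rvec'])[0]; pos=-Rc.T@c['tvec']; Rt=R.from_euler('xyz',o['tcp_rot']).as_matrix()
print('cam in tool',Rt.T@(pos-o['tool_pos']),'\naxes',(Rt.T@Rc.T).round(3))
from plan import plan
plan([470,-80,330],-0.22,18)
E
```

```text
['Unreachable', 'camera_model', 'capture', 'close_job', 'get_obs', 'tcp_to_tips']
14.0
cam in tool [  -1.19349813  -71.91211488 -169.77303419] 
axes [[ 1.     0.    -0.   ]
 [-0.     0.962  0.272]
 [ 0.001 -0.272  0.962]]
w units [-1.000e-02  1.000e-02 -1.068e+01]
per row (tool axes at each row):
[-0.362 -0.551 -0.16 ] [-0.     0.001 -0.593]
[-0.333 -0.569 -0.161] [-0.     0.001 -0.593]
[-0.303 -0.586 -0.161] [-0.     0.001 -0.593]
[-0.272 -0.6   -0.161] [-0.     0.001 -0.593]
[-0.241 -0.614 -0.161] [-0.     0.001 -0.593]
[-0.209 -0.625 -0.161] [-0.     0.001 -0.593]
[-0.176 -0.635 -0.161] [-0.     0.001 -0.593]
[-0.143 -0.644 -0.161] [-0.     0.001 -0.593]
[-0.109 -0.65  -0.161] [-0.     0.001 -0.593]
[-0.076 -0.655 -0.161] [-0.     0.001 -0.593]
[-0.042 -0.658 -0.161] [-0.     0.001 -0.593]
[-0.008 -0.659 -0.161] [-0.     0.001 -0.593]
[ 0.027 -0.659 -0.161] [-0.     0.001 -0.593]
[ 0.061 -0.656 -0.161] [-0.     0.001 -0.593]
[ 0.095 -0.652 -0.161] [-0.     0.001 -0.593]
[ 0.128 -0.647 -0.161] [-0.     0.001 -0.593]
[ 0.162 -0.639 -0.161] [-0.     0.001 -0.593]
[ 0.194 -0.63  -0.161] [-0.     0.001 -0.593]
```

{"op": "drive_tool", "data": {
  "deltas": [
    {"hand":0.41,"tx":-0.36,"ty":-0.55,"tz":-0.3,"wz":-0.59},
    {"hand":0.41,"tx":-0.33,"ty":-0.57,"tz":-0.3,"wz":-0.59},
    {"hand":0.41,"tx":-0.3,"ty":-0.59,"tz":-0.3,"wz":-0.59},
    {"hand":0.41,"tx":-0.27,"ty":-0.6,"tz":-0.3,"wz":-0.59},
    {"hand":0.41,"tx":-0.24,"ty":-0.61,"tz":-0.3,"wz":-0.59},
    {"hand":0.41,"tx":-0.21,"ty":-0.63,"tz":-0.3,"wz":-0.59},
    {"hand":0.41,"tx":-0.18,"ty":-0.64,"tz":-0.3,"wz":-0.59},
    {"hand":0.41,"tx":-0.14,"ty":-0.64,"tz":-0.3,"wz":-0.59},
    {"hand":0.41,"tx":-0.11,"ty":-0.65,"tz":-0.3,"wz":-0.59},
    {"hand":0.41,"tx":-0.08,"ty":-0.66,"tz":-0.2,"wz":-0.59},
    {"hand":0.41,"tx":-0.04,"ty":-0.66,"wz":-0.6},
    {"hand":0.41,"tx":-0.01,"ty":-0.66,"wz":-0.6},
    {"hand":0.41,"tx":0.03,"ty":-0.66,"wz":-0.6},
    {"hand":0.41,"tx":0.06,"ty":-0.66,"wz":-0.6},
    {"hand":0.41,"tx":0.1,"ty":-0.65,"wz":-0.6},
    {"hand":0.41,"tx":0.13,"ty":-0.65,"wz":-0.6},
    {"hand":0.41,"tx":0.16,"ty":-0.64,"wz":-0.6},
    {"hand":0.41,"tx":0.19,"ty":-0.63,"wz":-0.6},
    {"hand":0.41},
    {"hand":0.41}
  ]
}}

```text
invalid input
```

```bash
python3 - <<'E'
from plant import *
import cv2
o=get_obs();print(o['time'],o['tool_pos'],o['tcp_rot'],o['contact_force'],o['grip_width'])
c=camera_model('wrist');im=capture('wrist');cv2.imwrite('pics/w1.png',im[:,:,::-1])
import pickle;pickle.dump(c,open('w1.pkl','wb'))
cv2.imwrite('pics/w1b.png',cv2.resize(im[:,:,::-1],None,fx=1.25,fy=1.25,interpolation=cv2.INTER_CUBIC))
E
```

```text
0.15 [ 213.42045214 -479.3213846   214.09748387] [-3.14145209e+00  1.18807942e-03 -1.15199126e+00] [ 0.77212629 -1.16068378  0.3339538 ] 92.15868721619043
```

View pics/w1b.png

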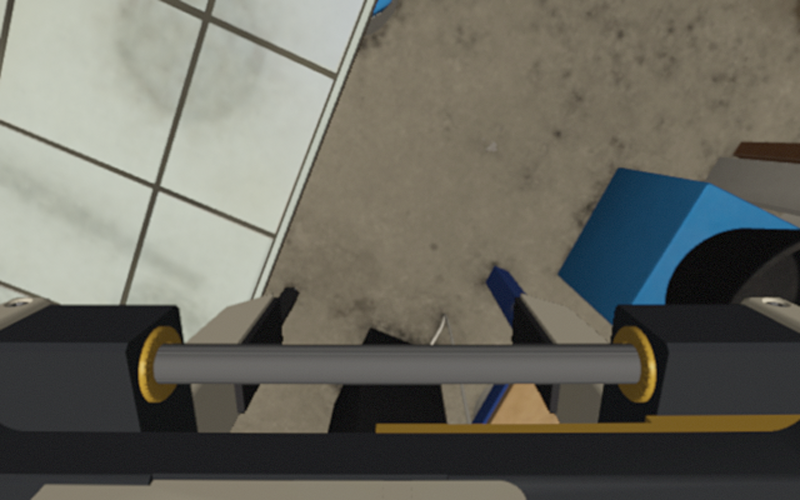

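The call was refused and nothing moved. It probably needs every key in each row.

{"op": "drive_tool", "data": {
  "deltas": [
    {"hand":0.41,"tx":-0.36,"ty":-0.55,"tz":-0.3,"wx":0,"wy":0,"wz":-0.59},
    {"hand":0.41,"tx":-0.33,"ty":-0.57,"tz":-0.3,"wx":0,"wy":0,"wz":-0.59},
    {"hand":0.41,"tx":-0.3,"ty":-0.59,"tz":-0.3,"wx":0,"wy":0,"wz":-0.59},
    {"hand":0.41,"tx":-0.27,"ty":-0.6,"tz":-0.3,"wx":0,"wy":0,"wz":-0.59},
    {"hand":0.41,"tx":-0.24,"ty":-0.61,"tz":-0.3,"wx":0,"wy":0,"wz":-0.59},
    {"hand":0.41,"tx":-0.21,"ty":-0.63,"tz":-0.3,"wx":0,"wy":0,"wz":-0.59},
    {"hand":0.41,"tx":-0.18,"ty":-0.64,"tz":-0.3,"wx":0,"wy":0,"wz":-0.59},
    {"hand":0.41,"tx":-0.14,"ty":-0.64,"tz":-0.3,"wx":0,"wy":0,"wz":-0.59},
    {"hand":0.41,"tx":-0.11,"ty":-0.65,"tz":-0.3,"wx":0,"wy":0,"wz":-0.59},
    {"hand":0.41,"tx":-0.08,"ty":-0.66,"tz":-0.2,"wx":0,"wy":0,"wz":-0.59},
    {"hand":0.41,"tx":-0.04,"ty":-0.66,"tz":0,"wx":0,"wy":0,"wz":-0.6},
    {"hand":0.41,"tx":-0.01,"ty":-0.66,"tz":0,"wx":0,"wy":0,"wz":-0.6},
    {"hand":0.41,"tx":0.03,"ty":-0.66,"tz":0,"wx":0,"wy":0,"wz":-0.6},
    {"hand":0.41,"tx":0.06,"ty":-0.66,"tz":0,"wx":0,"wy":0,"wz":-0.6},
    {"hand":0.41,"tx":0.1,"ty":-0.65,"tz":0,"wx":0,"wy":0,"wz":-0.6},
    {"hand":0.41,"tx":0.13,"ty":-0.65,"tz":0,"wx":0,"wy":0,"wz":-0.6},
    {"hand":0.41,"tx":0.16,"ty":-0.64,"tz":0,"wx":0,"wy":0,"wz":-0.6},
    {"hand":0.41,"tx":0.19,"ty":-0.63,"tz":0,"wx":0,"wy":0,"wz":-0.6},
    {"hand":0.41,"tx":0,"ty":0,"tz":0,"wx":0,"wy":0,"wz":0},
    {"hand":0.41,"tx":0,"ty":0,"tz":0,"wx":0,"wy":0,"wz":0}
  ]
}}

```text
time: 1.87
tool_pos: [471.3, -79.3, 330.3]
tcp_rot: [3.141, 0.001, -0.216]
contact_force: [-0.1, -1.0, -0.5]
grip_width: 27.3
```

```bash
python3 - <<'E'
from plant import *
import cv2
o=get_obs();print(o['time'],o['tool_pos'],o['tcp_rot'],o['contact_force'],o['grip_width'])
c=camera_model('wrist');im=capture('wrist');cv2.imwrite('pics/w2.png',im[:,:,::-1])
import pickle;pickle.dump(c,open('w2.pkl','wb'))
cv2.imwrite('pics/w2b.png',cv2.resize(im[:,:,::-1],None,fx=1.25,fy=1.25,interpolation=cv2.INTER_CUBIC))
E
```

```text
1.8667 [471.27610969 -79.34452123 330.25254423] [ 3.14139874e+00  7.86668189e-04 -2.16262526e-01] [-0.1393181  -1.04977449 -0.51559302] 27.27277323954074
```

View pics/w2b.png

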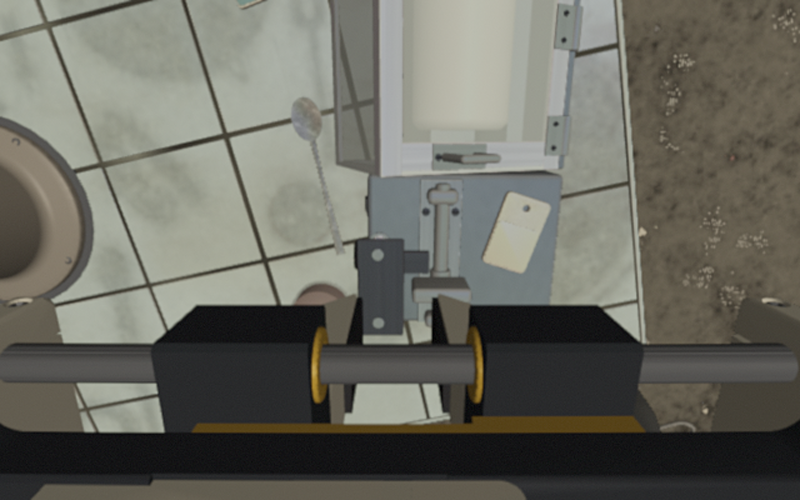

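```bash
python3 - <<'E'
import cv2
im=cv2.imread("pics/w2.png")[130:270,270:460]; cv2.imwrite("pics/w2c.png",cv2.resize(im,None,fx=4.2,fy=4.2,interpolation=cv2.INTER_CUBIC))
E
```

```text
(no output)
```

View pics/w2c.png

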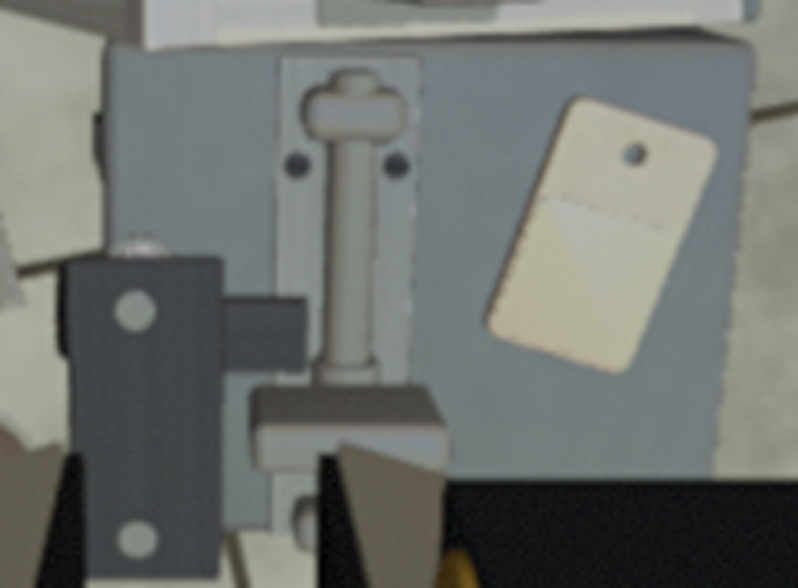

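```bash
cat >> fit.py <<'E'
import pickle
W=pickle.load(open('w2.pkl','rb'))
FW=[((-86,-85,186),(68,260)),((-50,-85,186),(221,258)),((-50,-165,186),(221,577)),((-86,-165,186),(85,578)),((0,-119,202),(448,425)),((-44,-119,202),(256,425)),((-44,-131,202),(258,470)),((-80,-40,150),(107,42)),((80,-40,150),(750,43))]
PW=np.array([a for a,_ in FW]);pw=np.array([b for _,b in FW])/4.2+[270,130]
def fw(v): return (proj(W,M2W(v,PW))-pw).ravel()
r2=least_squares(fw,v[:3],loss='soft_l1');print('wrist',r2.x);print(fw(r2.x).reshape(-1,2).round(1))
ra=least_squares(lambda v:np.r_[f(v),2*fw(v)],v,loss='soft_l1');print('both',ra.x)
for q in (r2.x,ra.x): print('tab',M2W(q,[-22,-125,202]).round(1),'plate',M2W(q,[-68,-125,186]).round(1))
np.save('pose.npy',ra.x)
E
python3 fit.py | tail -14
```

```text
hoodR [[466.2 -36.5 209.6]]
wrist [ 5.41651125e+02 -1.45139993e+01 -2.20358650e-01]
[[-0.5 -1. ]
 [ 1.5 -0.3]
 [ 0.7  1.4]
 [-2.9  1. ]
 [ 1.9  0.4]
 [-0.3  0.2]
 [-1.   1.6]
 [-1.5 -1.5]
 [ 5.  -0.9]]
both [ 5.41350047e+02 -1.47260064e+01 -2.20271822e-01  3.95566100e-01]
tab [[ 492.9 -131.7  202. ]] plate [[ 448.  -121.6  186. ]]
tab [[ 492.6 -131.9  202. ]] plate [[ 447.7 -121.8  186. ]]
```

```bash
python3 - <<'E'
from plan import *
v=np.load('pose.npy')
t=M2W(v,[-40,67,0])[0];print(t)
plan([t[0],t[1],250],v[2],1)
E
```

```text
[516.95568024  59.39494129   0.        ]
w units [0.01 0.01 0.03]
per row (tool axes at each row):
[ 0.371 -3.656  2.006] [0.006 0.008 0.028]
```

{"op": "drive_tool", "data": {
  "deltas": [
    {"hand":0.41,"tx":0.09,"ty":-0.9,"tz":0,"wx":0,"wy":0,"wz":0.03},
    {"hand":0.41,"tx":0.09,"ty":-0.9,"tz":0,"wx":0,"wy":0,"wz":0},
    {"hand":0.41,"tx":0.09,"ty":-0.9,"tz":0,"wx":0,"wy":0,"wz":0},
    {"hand":0.41,"tx":0.1,"ty":-0.95,"tz":0.3,"wx":0,"wy":0,"wz":0},
    {"hand":0.41,"tx":0,"ty":0,"tz":0.8,"wx":0,"wy":0,"wz":0},
    {"hand":0.41,"tx":0,"ty":0,"tz":0.6,"wx":0,"wy":0,"wz":0},
    {"hand":0.41,"tx":0,"ty":0,"tz":0.3,"wx":0,"wy":0,"wz":0},
    {"hand":0.41,"tx":0,"ty":0,"tz":0.3,"wx":0,"wy":0,"wz":0},
    {"hand":0.41,"tx":0,"ty":0,"tz":0.3,"wx":0,"wy":0,"wz":0},
    {"hand":0.41,"tx":0,"ty":0,"tz":0.3,"wx":0,"wy":0,"wz":0}
  ]
}}

```text
time: 2.75
tool_pos: [517.2, 57.6, 214.0]
tcp_rot: [3.141, 0.0, -0.223]
contact_force: [-0.3, -0.4, -0.9]
grip_width: 26.9
```

{"op": "drive_tool", "data": {
  "deltas": [
    {"hand":0.41,"tx":0,"ty":0,"tz":0.2,"wx":0,"wy":0,"wz":0},
    {"hand":0.41,"tx":0,"ty":0,"tz":0.2,"wx":0,"wy":0,"wz":0},
    {"hand":0.41,"tx":0,"ty":0,"tz":0.2,"wx":0,"wy":0,"wz":0},
    {"hand":0.41,"tx":0,"ty":0,"tz":0.2,"wx":0,"wy":0,"wz":0},
    {"hand":0.41,"tx":0,"ty":0,"tz":0.2,"wx":0,"wy":0,"wz":0},
    {"hand":0.41,"tx":0,"ty":0,"tz":0.1,"wx":0,"wy":0,"wz":0}
  ]
}}

```text
time: 3.25
tool_pos: [517.1, 58.9, 169.5]
tcp_rot: [3.141, 0.001, -0.221]
contact_force: [-2.2, -0.2, 0.7]
grip_width: 26.9
```

{"op": "drive_tool", "data": {
  "deltas": [
    {"hand":0.41,"tx":0,"ty":0,"tz":0.1,"wx":0,"wy":0,"wz":0},
    {"hand":0.41,"tx":0,"ty":0,"tz":0.1,"wx":0,"wy":0,"wz":0},
    {"hand":0.41,"tx":0,"ty":0,"tz":0,"wx":0,"wy":0,"wz":0},
    {"hand":0.41,"tx":0,"ty":0,"tz":0,"wx":0,"wy":0,"wz":0}
  ]
}}

```text
time: 3.58
tool_pos: [517.5, 59.1, 162.5]
tcp_rot: [3.141, -0.0, -0.221]
contact_force: [-0.2, -0.5, 0.2]
grip_width: 27.2
```

```bash
python3 - <<'E'
from plant import *
import cv2
o=get_obs();print(o['contact_force'],o['moment'])
im=capture('side')[120:250,240:420,::-1];cv2.imwrite('pics/s3.png',cv2.resize(im,None,fx=4.4,fy=4.4,interpolation=cv2.INTER_CUBIC))
im=capture('wrist');cv2.imwrite('pics/w3.png',im[:,:,::-1])
E
```

```text
[-0.19231396 -0.51753519  0.22825041] [ 0.01608887 -0.06346219  0.01271652]
```

View pics/s3.png

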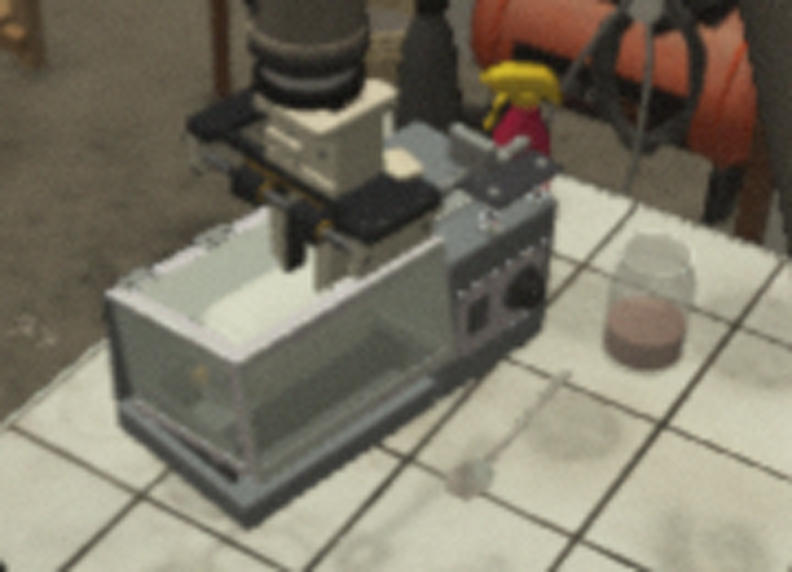

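View pics/w3.png

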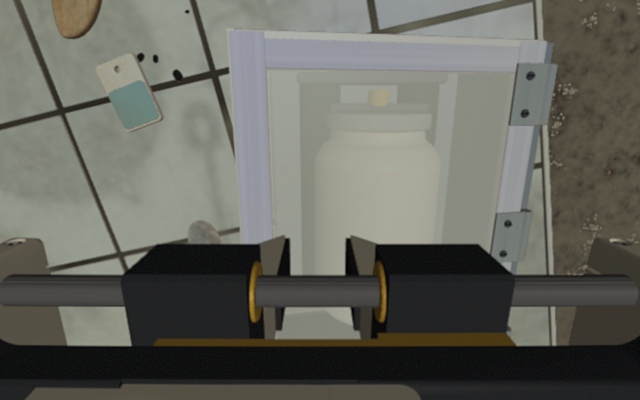

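The hood looks nearly shut. I'll press on until there is a clear reaction force.

{"op": "drive_tool", "data": {
  "deltas": [
    {"hand":0.41,"tx":0,"ty":0,"tz":0.06,"wx":0,"wy":0,"wz":0},
    {"hand":0.41,"tx":0,"ty":0,"tz":0.06,"wx":0,"wy":0,"wz":0},
    {"hand":0.41,"tx":0,"ty":0,"tz":0,"wx":0,"wy":0,"wz":0},
    {"hand":0.41,"tx":0,"ty":0,"tz":0,"wx":0,"wy":0,"wz":0}
  ]
}}

```text
time: 4.02
tool_pos: [517.4, 59.0, 157.6]
tcp_rot: [3.141, 0.0, -0.221]
contact_force: [0.4, 0.1, -0.2]
grip_width: 27.1
```

```bash
python3 - <<'E'
from plant import *
from h import *
v=np.load('pose.npy')
S=camera_model('side')
for g in (0,.02,.05,.1): print(g,proj(S,M2W(v,hood(g,[[-80,170,150],[-80,-36,150],[72,170,150]]))).round(1).tolist())
im=capture('side')[:,:,::-1];cv2.imwrite('pics/s4full.png',im)
im=im[140:230,260:370];cv2.imwrite('pics/s4.png',cv2.resize(im,None,fx=6.5,fy=6.5,interpolation=cv2.INTER_CUBIC))
E
```

```text
0 [[294.3, 209.0], [340.9, 180.3], [263.9, 186.1]]
0.02 [[294.2, 208.3], [340.9, 179.6], [263.8, 186.1]]
0.05 [[294.1, 207.1], [340.9, 178.5], [263.8, 186.1]]
0.1 [[293.9, 205.2], [340.9, 176.6], [263.8, 186.1]]
```

View pics/s4.png

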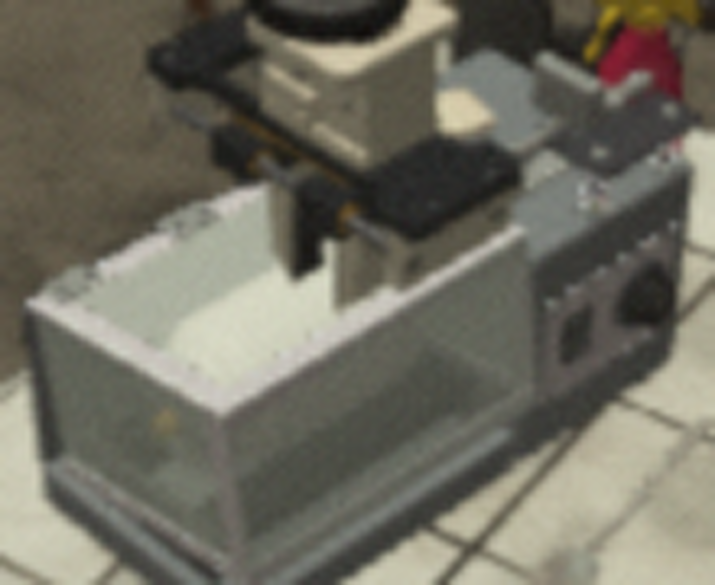

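```bash
python3 - <<'E'
from plant import *
from h import *
from scipy.spatial.transform import Rotation as R
S=camera_model('side');o=get_obs();print(o['joint_positions'],o['grip_width'])
r=R.from_euler('xyz',o['tcp_rot'])
im=cv2.imread('pics/s4full.png');im=cv2.resize(im[140:230,260:370],None,fx=6.5,fy=6.5,interpolation=cv2.INTER_CUBIC)
v=np.load('pose.npy')
w=o['grip_width']/2
for sx in (-1,1):
  for x in (w,w+19):
    for y in (-9.5,9.5):
      for z in (14,):
        p=proj(S,o['tool_pos']+r.apply([sx*x,y,z]))[0]; q=(p-[260,140])*6.5
        cv2.circle(im,(int(q[0]),int(q[1])),3,(0,0,255) if sx<0 else (0,255,0),-1)
for g in (0,.1,.15):
  q=(proj(S,M2W(v,hood(g,[[-80,170,150],[-80,-36,150],[72,170,150],[72,-36,150]])))-[260,140])*6.5
  cv2.polylines(im,[q[[0,1,3,2]].astype(int)],True,(255,int(g*1000),0),1)
cv2.imwrite('pics/s4o.png',im)
E
```

```text
[-3.35891307e-02  3.87889970e-01  1.62242069e+00 -1.28473063e-04
  1.13140949e+00  1.87327210e-01] 27.226795025028828
```

View pics/s4o.png

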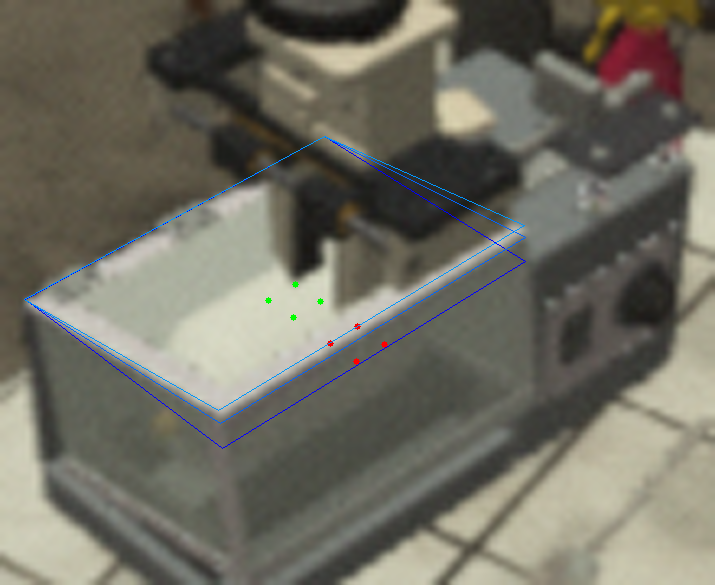

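The fingertips look about 15 mm higher than predicted, and the hood is still up by about 0.12. I'll keep pushing and watch the force.

{"op": "drive_tool", "data": {
  "deltas": [
    {"hand":0.41,"tx":0,"ty":0,"tz":0.1,"wx":0,"wy":0,"wz":0},
    {"hand":0.41,"tx":0,"ty":0,"tz":0.1,"wx":0,"wy":0,"wz":0},
    {"hand":0.41,"tx":0,"ty":0,"tz":0,"wx":0,"wy":0,"wz":0}
  ]
}}

```text
time: 4.32
tool_pos: [516.9, 59.0, 148.8]
tcp_rot: [3.141, 0.001, -0.221]
contact_force: [0.7, -0.1, 0.1]
grip_width: 27.2
```

```bash
python3 - <<'E'
import pickle
from h import *
from scipy.optimize import least_squares
W=pickle.load(open('w2.pkl','rb'));W0=dict(W)
FW=[((-86,-85,186),(68,260)),((-50,-85,186),(221,258)),((-50,-165,186),(221,577)),((-86,-165,186),(85,578)),((0,-119,202),(448,425)),((-44,-119,202),(256,425)),((-44,-131,202),(258,470)),((-80,-40,150),(107,42)),((80,-40,150),(750,43))]
PW=np.array([a for a,_ in FW],float);pw=np.array([b for _,b in FW])/4.2+[270,130]
def fw(v):
    P=M2W(v,PW);P[:,2]+=v[3]; return (proj(W,P)-pw).ravel()
r=least_squares(fw,[541,-14,-.22,0],loss='soft_l1');print(r.x);print(fw(r.x).reshape(-1,2).round(1))
E
```

```text
[ 5.40216274e+02 -1.70680738e+01 -2.10850648e-01 -1.01907932e+01]
[[ 0.4  0.1]
 [ 1.3  0.4]
 [ 1.2 -0.3]
 [-1.3 -0.4]
 [ 0.2 -0.7]
 [-0.5 -0.5]
 [-1.   0.5]
 [-1.3  1. ]
 [ 0.6  0.1]]
```

```bash
cat > look.py <<'E'
import sys
from plant import *
from h import *
from scipy.spatial.transform import Rotation as R
o=get_obs();print(o['time'],o['tool_pos'],o['contact_force'])
im=capture('side')[:,:,::-1].copy();cv2.imwrite(f'pics/{sys.argv[1]}f.png',im)
im=im[140:230,260:370];cv2.imwrite(f'pics/{sys.argv[1]}.png',cv2.resize(im,None,fx=6.5,fy=6.5,interpolation=cv2.INTER_CUBIC))
E
python3 look.py s5
```

```text
4.3167 [516.93474783  59.0249638  148.82018788] [ 0.67096284 -0.07381952  0.09839911]
```

View pics/s5.png

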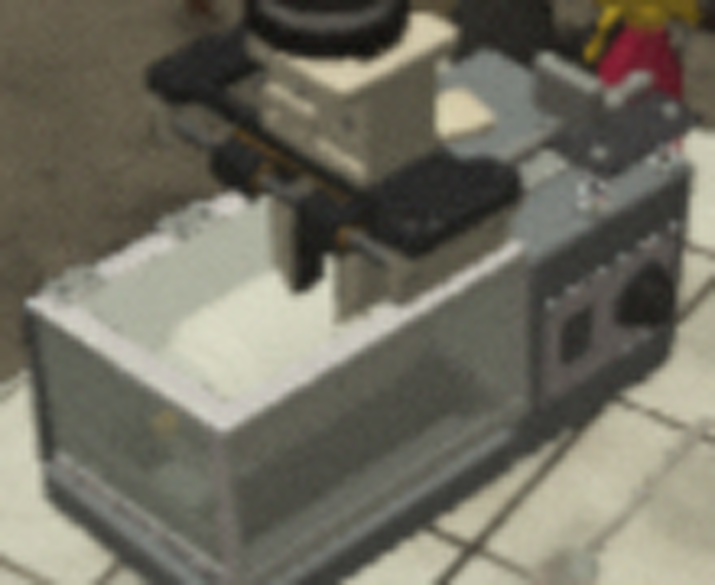

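{"op": "drive_tool", "data": {
  "deltas": [
    {"hand":0.41,"tx":0,"ty":0,"tz":0.08,"wx":0,"wy":0,"wz":0},
    {"hand":0.41,"tx":0,"ty":0,"tz":0.08,"wx":0,"wy":0,"wz":0},
    {"hand":0.41,"tx":0,"ty":0,"tz":0,"wx":0,"wy":0,"wz":0}
  ]
}}

```text
time: 4.62
tool_pos: [517.2, 59.0, 142.7]
tcp_rot: [3.141, 0.001, -0.221]
contact_force: [0.3, -0.2, -0.2]
grip_width: 26.8
```

{"op": "drive_tool", "data": {
  "deltas": [
    {"hand":0.41,"tx":0,"ty":0,"tz":0.06,"wx":0,"wy":0,"wz":0},
    {"hand":0.41,"tx":0,"ty":0,"tz":0.04,"wx":0,"wy":0,"wz":0},
    {"hand":0.41,"tx":0,"ty":0,"tz":0,"wx":0,"wy":0,"wz":0}
  ]
}}

```text
time: 4.87
tool_pos: [517.4, 59.0, 139.0]
tcp_rot: [3.141, 0.0, -0.221]
contact_force: [0.4, -0.8, 0.5]
grip_width: 27.3
```

```bash
python3 look.py s6
```

```text
4.8667 [517.38550551  59.02304103 139.04502747] [ 0.37905153 -0.81258898  0.53926672]
```

View pics/s6.png

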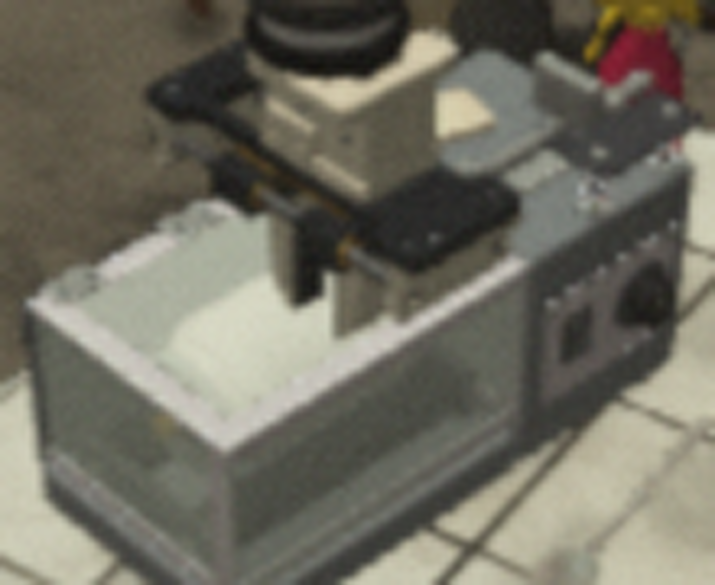

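{"op": "drive_tool", "data": {
  "deltas": [
    {"hand":0.41,"tx":0,"ty":0,"tz":0.05,"wx":0,"wy":0,"wz":0},
    {"hand":0.41,"tx":0,"ty":0,"tz":0,"wx":0,"wy":0,"wz":0},
    {"hand":0.41,"tx":0,"ty":0,"tz":0,"wx":0,"wy":0,"wz":0}
  ]
}}

```text
time: 5.17
tool_pos: [517.7, 59.0, 138.1]
tcp_rot: [-3.142, -0.001, -0.221]
contact_force: [-1.8, 0.1, 5.5]
grip_width: 27.1
```

{"op": "drive_tool", "data": {
  "deltas": [
    {"hand":0.41,"tx":0,"ty":0,"tz":0.05,"wx":0,"wy":0,"wz":0},
    {"hand":0.41,"tx":0,"ty":0,"tz":0,"wx":0,"wy":0,"wz":0},
    {"hand":0.41,"tx":0,"ty":0,"tz":0,"wx":0,"wy":0,"wz":0}
  ]
}}

```text
time: 5.42
tool_pos: [517.8, 59.0, 137.9]
tcp_rot: [-3.141, -0.002, -0.221]
contact_force: [-6.9, -0.3, 19.9]
grip_width: 27.0
```

```bash
cat > tips.py <<'E'
import sys
from plant import *
from h import *
from scipy.spatial.transform import Rotation as R
S=camera_model('side');o=get_obs();r=R.from_euler('xyz',o['tcp_rot']);w=o['grip_width']/2;print(o['tool_pos'],o['contact_force'])
im=capture('side')[:,:,::-1].copy();im=cv2.resize(im[150:215,280:370],None,fx=8,fy=8,interpolation=cv2.INTER_CUBIC)
v=np.load('pose.npy')
for z,col in ((14,(0,0,255)),(-12,(0,255,0))):
 for sx in (-1,1):
  q=np.array([proj(S,o['tool_pos']+r.apply([sx*x,y,z]))[0] for x,y in ((w,-9.5),(w,9.5),(w+19,9.5),(w+19,-9.5))])
  q=(q+.5-[280,150])*8
  cv2.polylines(im,[q.astype(int)],True,col,1)
q=(proj(S,M2W(v,hood(0,[[-80,170,150],[-80,-36,150],[72,170,150],[72,-36,150]])))+.5-[280,150])*8
cv2.polylines(im,[q[[0,1,3,2]].astype(int)],True,(255,0,0),1)
cv2.imwrite(f'pics/{sys.argv[1]}.png',im)
E
python3 tips.py s7
```

```text
[517.78620838  59.01447965 137.92677166] [-6.898215   -0.34689077 19.93311054]
```

View pics/s7.png

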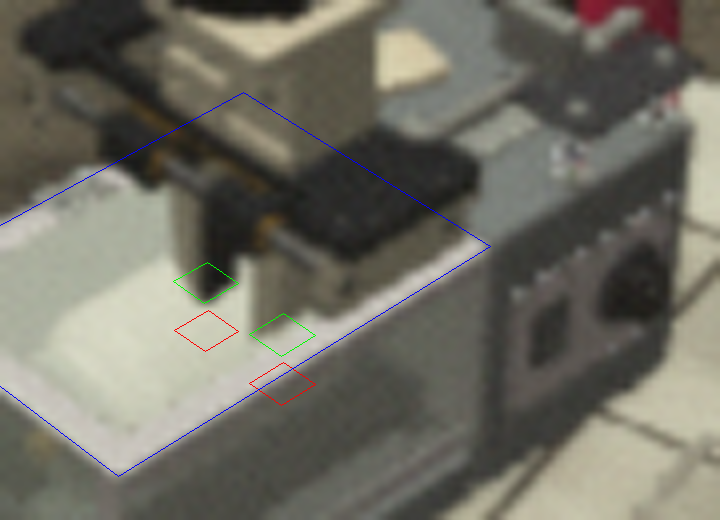

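The stop shows clearly at TCP z = 138, so the tips stand about 12 mm above the reported TCP z. The hood matches the guard = 0 outline. I'll lift off, refit the pose with the wrist z bias left free, and move to the lock.

{"op": "drive_tool", "data": {
  "deltas": [
    {"hand":0.41,"tx":0,"ty":0,"tz":-0.5,"wx":0,"wy":0,"wz":0},
    {"hand":0.41,"tx":0,"ty":0,"tz":-0.9,"wx":0,"wy":0,"wz":0},
    {"hand":0.41,"tx":0,"ty":0,"tz":-0.9,"wx":0,"wy":0,"wz":0},
    {"hand":0.41,"tx":0,"ty":0,"tz":-0.3,"wx":0,"wy":0,"wz":0},
    {"hand":0.41,"tx":0,"ty":0,"tz":0,"wx":0,"wy":0,"wz":0}
  ]
}}

```text
time: 5.88
tool_pos: [519.4, 59.0, 243.2]
tcp_rot: [-3.14, -0.008, -0.221]
contact_force: [0.8, -0.8, 0.3]
grip_width: 27.2
```

```bash
cat >> fit.py <<'E'
def fw2(v):
    Pp=M2W(v,PW);Pp[:,2]+=v[4]; return (proj(W,Pp)-pw).ravel()
rb=least_squares(lambda v:np.r_[f(v[:4]),2*fw2(v)],np.r_[v,-10],loss='soft_l1');print('bothz',rb.x)
q=rb.x;print('tab',M2W(q,[-22,-125,202]).round(1),'plate',M2W(q,[-68,-125,186]).round(1))
np.save('pose.npy',rb.x)
from plan import plan
t=M2W(q,[-45,-147,0])[0];print(t);plan([t[0],t[1],220],q[2],1)
E
python3 fit.py | tail -6
```

```text
-8.75047540e+00]
tab [[ 492.3 -134.2  202. ]] plate [[ 447.3 -124.4  186. ]]
[ 465.11022701 -150.7948542     0.        ]
w units [-0.02 -0.09 -0.08]
per row (tool axes at each row):
[-0.179  5.415  0.572] [-0.015 -0.089 -0.079]
```

{"op": "drive_tool", "data": {
  "deltas": [
    {"hand":0.41,"tx":-0.03,"ty":0.9,"tz":0,"wx":-0.02,"wy":-0.09,"wz":-0.08},
    {"hand":0.41,"tx":-0.03,"ty":0.9,"tz":0,"wx":0,"wy":0,"wz":0},
    {"hand":0.41,"tx":-0.03,"ty":0.9,"tz":0,"wx":0,"wy":0,"wz":0},
    {"hand":0.41,"tx":-0.03,"ty":0.9,"tz":0,"wx":0,"wy":0,"wz":0},
    {"hand":0.41,"tx":-0.03,"ty":0.9,"tz":0,"wx":0,"wy":0,"wz":0},
    {"hand":0.41,"tx":-0.03,"ty":0.9,"tz":0,"wx":0,"wy":0,"wz":0},
    {"hand":0.41,"tx":0,"ty":0,"tz":0.3,"wx":0,"wy":0,"wz":0},
    {"hand":0.41,"tx":0,"ty":0,"tz":0.2,"wx":0,"wy":0,"wz":0},
    {"hand":0.41,"tx":0,"ty":0,"tz":0,"wx":0,"wy":0,"wz":0}
  ]
}}

```text
time: 6.63
tool_pos: [462.7, -149.8, 217.1]
tcp_rot: [3.141, 0.013, -0.215]
contact_force: [-0.1, 0.5, -0.6]
grip_width: 27.0
```

```bash
cat > lookw.py <<'E'
import sys
from plant import *
from h import *
from scipy.spatial.transform import Rotation as R
n=sys.argv[1]
o=get_obs();print(o['time'],o['tool_pos'],o['tcp_rot'],o['contact_force'])
v=np.load('pose.npy');t=o['tool_pos'];c,s=np.cos(v[2]),np.sin(v[2]);d=t[:2]-v[:2];print('TCP in mill',c*d[0]+s*d[1],-s*d[0]+c*d[1])
im=capture('wrist')[:,:,::-1];cv2.imwrite(f'pics/{n}w.png',cv2.resize(im[100:340,200:500],None,fx=2.5,fy=2.5,interpolation=cv2.INTER_CUBIC))
im=capture('side')[:,:,::-1];cv2.imwrite(f'pics/{n}s.png',cv2.resize(im[120:230,300:400],None,fx=5.4,fy=5.4,interpolation=cv2.INTER_CUBIC))
im=capture('top')[:,:,::-1];cv2.imwrite(f'pics/{n}t.png',cv2.resize(im[135:255,330:450],None,fx=5,fy=5,interpolation=cv2.INTER_CUBIC))
E
python3 lookw.py l1
```

```text
6.6333 [ 462.70297272 -149.81727803  217.07851642] [ 3.14146667  0.01285576 -0.21486851] [-0.13628477  0.48765883 -0.6297706 ]
TCP in mill -47.55989840523979 -146.5556481928565
```

View pics/l1w.png

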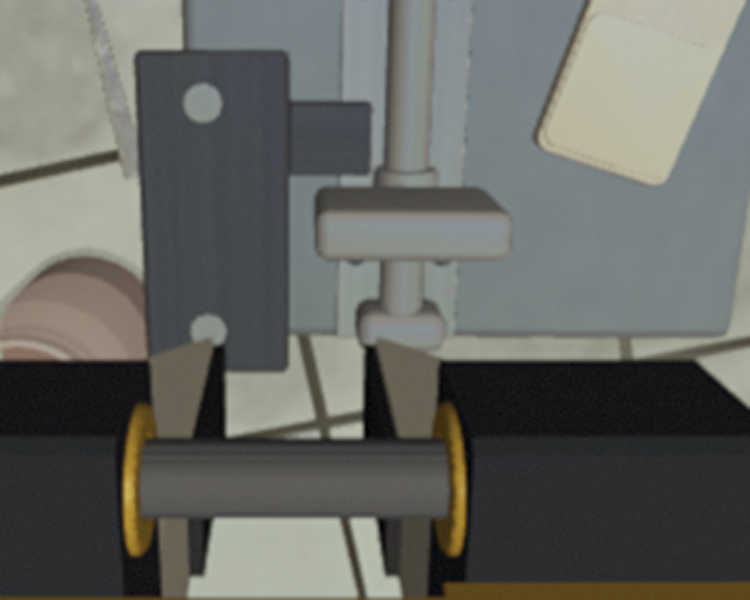

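View pics/l1s.png

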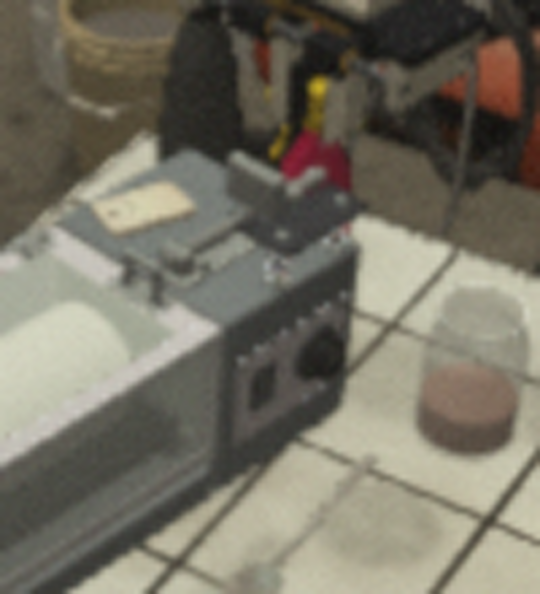

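View pics/l1t.png

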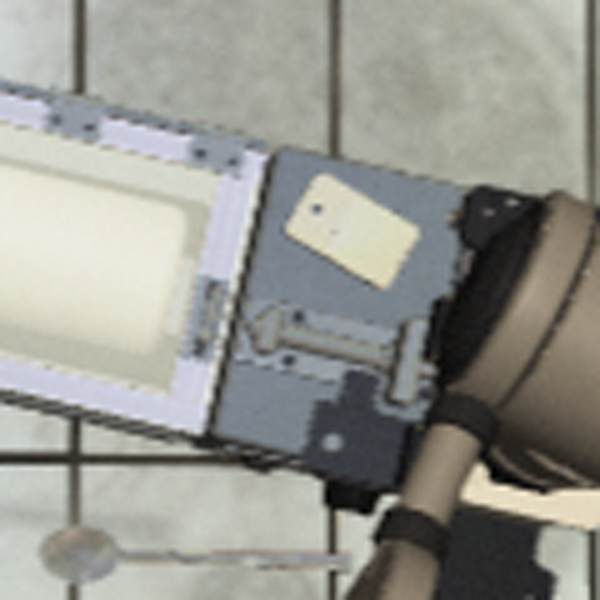

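```bash
python3 - <<'E'
from plan import *
v=np.load('pose.npy');print(v)
t=M2W(v,[-45,-147,0])[0]
plan([t[0],t[1],185],v[2],1)
E
```

```text
[ 5.40286244e+02 -1.66957620e+01 -2.13881125e-01  4.00297297e-01
 -8.75047540e+00]
w units [0.02 0.1  0.02]
per row (tool axes at each row):
[0.033 0.027 0.863] [0.017 0.098 0.018]
```

{"op": "drive_tool", "data": {
  "deltas": [
    {"hand":0.41,"tx":0.05,"ty":0.02,"tz":0.2,"wx":0,"wy":0.1,"wz":0.02},
    {"hand":0.41,"tx":0,"ty":0,"tz":0.3,"wx":0,"wy":0,"wz":0},
    {"hand":0.41,"tx":0,"ty":0,"tz":0.3,"wx":0,"wy":0,"wz":0},
    {"hand":0.41,"tx":0,"ty":0,"tz":0,"wx":0,"wy":0,"wz":0},
    {"hand":0.41,"tx":0,"ty":0,"tz":0,"wx":0,"wy":0,"wz":0}
  ]
}}

```text
time: 7.2
tool_pos: [466.1, -150.9, 187.9]
tcp_rot: [3.14, -0.001, -0.214]
contact_force: [-0.1, -0.8, 0.9]
grip_width: 27.1
```

```bash
python3 lookw.py l2
```

```text
7.2 [ 466.10611978 -150.89148577  187.92711059] [ 3.13993442e+00 -5.01286873e-04 -2.14112768e-01] [-0.06612798 -0.78964429  0.91204555]
TCP in mill -44.006288699231106 -146.88304737513855
```

View pics/l2w.png

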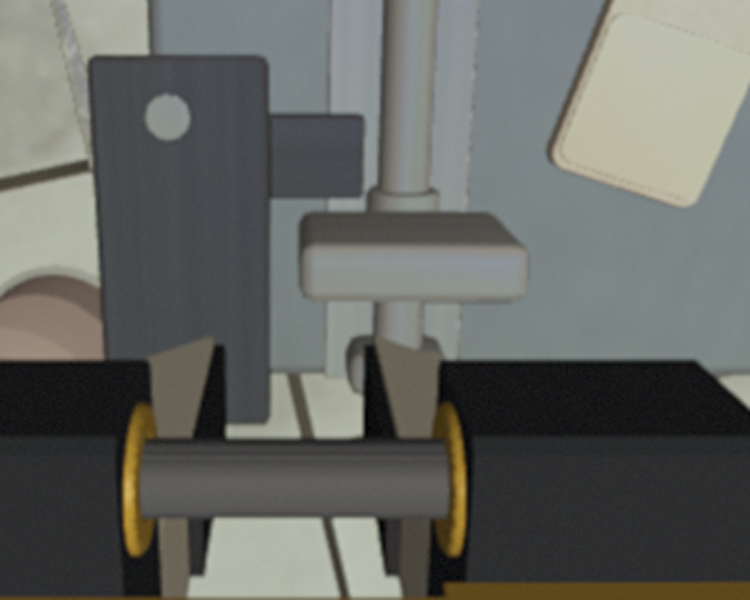

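View pics/l2s.png

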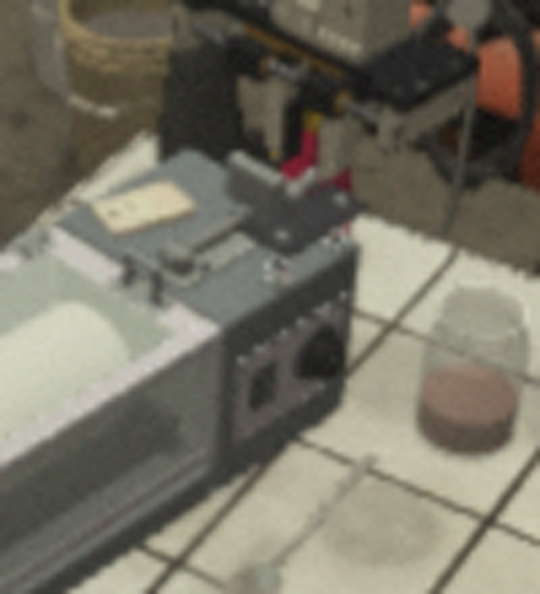

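{"op": "drive_tool", "data": {
  "deltas": [
    {"hand":0.41,"tx":0,"ty":0,"tz":0.15,"wx":0,"wy":0,"wz":0},
    {"hand":0.41,"tx":0,"ty":0,"tz":0.1,"wx":0,"wy":0,"wz":0},
    {"hand":0.41,"tx":0,"ty":0,"tz":0.1,"wx":0,"wy":0,"wz":0},
    {"hand":0.41,"tx":0,"ty":0,"tz":0,"wx":0,"wy":0,"wz":0},
    {"hand":0.41,"tx":0,"ty":0,"tz":0,"wx":0,"wy":0,"wz":0}
  ]
}}

```text
time: 7.77
tool_pos: [465.9, -151.7, 173.7]
tcp_rot: [3.14, -0.001, -0.216]
contact_force: [-0.8, 0.4, 1.9]
grip_width: 27.0
```

{"op": "drive_tool", "data": {
  "deltas": [
    {"hand":0.41,"tx":0,"ty":0,"tz":0.05,"wx":0,"wy":0,"wz":0},
    {"hand":0.41,"tx":0,"ty":0,"tz":0,"wx":0,"wy":0,"wz":0},
    {"hand":0.41,"tx":0,"ty":0,"tz":0,"wx":0,"wy":0,"wz":0}
  ]
}}

```text
time: 8.02
tool_pos: [465.9, -151.7, 171.9]
tcp_rot: [3.14, -0.001, -0.216]
contact_force: [-0.6, 0.8, 3.1]
grip_width: 27.3
```

{"op": "drive_tool", "data": {
  "deltas": [
    {"hand":0.41,"tx":0,"ty":0,"tz":0.05,"wx":0,"wy":0,"wz":0},
    {"hand":0.41,"tx":0,"ty":0,"tz":0,"wx":0,"wy":0,"wz":0},
    {"hand":0.41,"tx":0,"ty":0,"tz":0,"wx":0,"wy":0,"wz":0}
  ]
}}

```text
time: 8.27
tool_pos: [465.9, -151.7, 169.8]
tcp_rot: [3.14, -0.001, -0.216]
contact_force: [-0.8, 1.5, 4.3]
grip_width: 27.2
```

Contact came at TCP z of about 174 as predicted, and the spring force is building.

{"op": "drive_tool", "data": {
  "deltas": [
    {"hand":0.41,"tx":0,"ty":0,"tz":0.05,"wx":0,"wy":0,"wz":0},
    {"hand":0.41,"tx":0,"ty":0,"tz":0.03,"wx":0,"wy":0,"wz":0},
    {"hand":0.41,"tx":0,"ty":0,"tz":0,"wx":0,"wy":0,"wz":0},
    {"hand":0.41,"tx":0,"ty":0,"tz":0,"wx":0,"wy":0,"wz":0}
  ]
}}

```text
time: 8.6
tool_pos: [465.9, -151.8, 166.6]
tcp_rot: [3.14, -0.001, -0.216]
contact_force: [-0.9, 1.6, 5.7]
grip_width: 27.1
```

{"op": "drive_tool", "data": {
  "deltas": [
    {"hand":0.41,"tx":0,"ty":0,"tz":0.04,"wx":0,"wy":0,"wz":0},
    {"hand":0.41,"tx":0,"ty":0,"tz":0,"wx":0,"wy":0,"wz":0},
    {"hand":0.41,"tx":0,"ty":0,"tz":0,"wx":0,"wy":0,"wz":0}
  ]
}}

```text
time: 8.85
tool_pos: [465.9, -151.7, 165.1]
tcp_rot: [3.14, -0.001, -0.216]
contact_force: [-0.8, 1.1, 5.0]
grip_width: 27.0
```

{"op": "drive_tool", "data": {
  "deltas": [
    {"hand":0.41,"tx":0,"ty":0,"tz":0.03,"wx":0,"wy":0,"wz":0},
    {"hand":0.41,"tx":0,"ty":0,"tz":0,"wx":0,"wy":0,"wz":0},
    {"hand":0.41,"tx":0,"ty":0,"tz":0,"wx":0,"wy":0,"wz":0}
  ]
}}

```text
time: 9.1
tool_pos: [466.0, -151.8, 164.8]
tcp_rot: [3.14, -0.002, -0.216]
contact_force: [-3.2, 1.8, 12.7]
grip_width: 27.0
```

The catch is on its stop at 12.7 N. Now I'll slide along +y.

{"op": "drive_tool", "data": {
  "deltas": [
    {"hand":0.41,"tx":0,"ty":-0.08,"tz":0,"wx":0,"wy":0,"wz":0},
    {"hand":0.41,"tx":0,"ty":-0.08,"tz":0,"wx":0,"wy":0,"wz":0},
    {"hand":0.41,"tx":0,"ty":-0.08,"tz":0,"wx":0,"wy":0,"wz":0},
    {"hand":0.41,"tx":0,"ty":-0.08,"tz":0,"wx":0,"wy":0,"wz":0},
    {"hand":0.41,"tx":0,"ty":-0.08,"tz":0,"wx":0,"wy":0,"wz":0}
  ]
}}

```text
time: 9.52
tool_pos: [470.3, -138.9, 165.1]
tcp_rot: [3.135, -0.005, -0.215]
contact_force: [-3.6, -8.3, 9.8]
grip_width: 27.0
```

{"op": "drive_tool", "data": {
  "deltas": [
    {"hand":0.41,"tx":0,"ty":-0.08,"tz":0,"wx":0,"wy":0,"wz":0},
    {"hand":0.41,"tx":0,"ty":-0.08,"tz":0,"wx":0,"wy":0,"wz":0},
    {"hand":0.41,"tx":0,"ty":-0.08,"tz":0,"wx":0,"wy":0,"wz":0}
  ]
}}

```text
time: 9.77
tool_pos: [472.3, -129.6, 165.1]
tcp_rot: [3.135, -0.005, -0.215]
contact_force: [-1.9, -9.0, 9.8]
grip_width: 27.2
```

```bash
python3 lookw.py l3
```

```text
9.7667 [ 472.3441702  -129.62013471  165.06933299] [ 3.13454474 -0.00496718 -0.21534593] [-1.87694671 -8.98472123  9.77995913]
TCP in mill -42.42530861860624 -124.77232257983026
```

View pics/l3w.png

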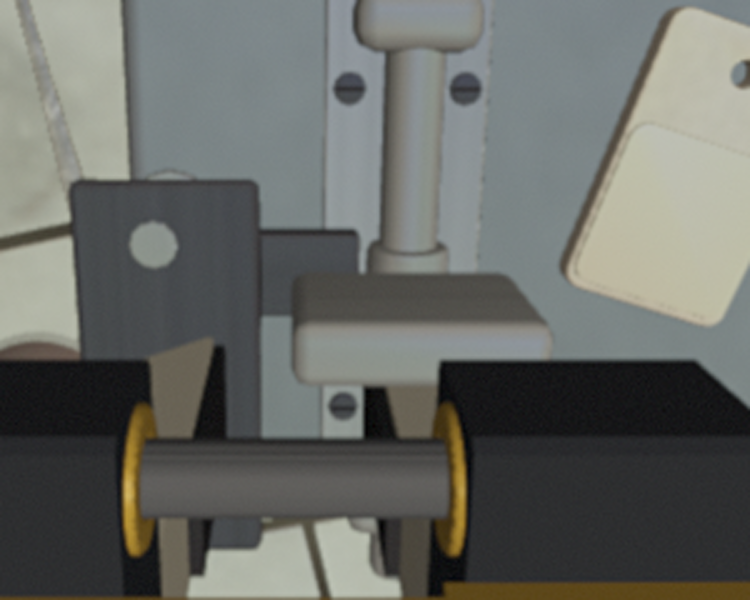

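The bolt is moving, and its tab is now over the lowered tongue (tab rows 280–385, tongue 230–315). I'll continue to the end of travel.

{"op": "drive_tool", "data": {
  "deltas": [
    {"hand":0.41,"tx":0,"ty":-0.08,"tz":0,"wx":0,"wy":0,"wz":0},
    {"hand":0.41,"tx":0,"ty":-0.08,"tz":0,"wx":0,"wy":0,"wz":0},
    {"hand":0.41,"tx":0,"ty":-0.08,"tz":0,"wx":0,"wy":0,"wz":0},
    {"hand":0.41,"tx":0,"ty":-0.08,"tz":0,"wx":0,"wy":0,"wz":0}
  ]
}}

```text
time: 10.25
tool_pos: [475.1, -117.0, 165.0]
tcp_rot: [3.135, -0.005, -0.215]
contact_force: [-2.5, -8.3, 10.5]
grip_width: 27.1
```

{"op": "drive_tool", "data": {
  "deltas": [
    {"hand":0.41,"tx":0,"ty":-0.08,"tz":0,"wx":0,"wy":0,"wz":0},
    {"hand":0.41,"tx":0,"ty":-0.05,"tz":0,"wx":0,"wy":0,"wz":0},
    {"hand":0.41,"tx":0,"ty":0,"tz":0,"wx":0,"wy":0,"wz":0}
  ]
}}

```text
time: 10.5
tool_pos: [476.4, -111.4, 165.0]
tcp_rot: [3.136, -0.005, -0.215]
contact_force: [-0.6, -7.0, 10.4]
grip_width: 27.3
```

{"op": "drive_tool", "data": {
  "deltas": [
    {"hand":0.41,"tx":0,"ty":-0.06,"tz":0,"wx":0,"wy":0,"wz":0},
    {"hand":0.41,"tx":0,"ty":0,"tz":0,"wx":0,"wy":0,"wz":0}
  ]
}}

```text
time: 10.67
tool_pos: [476.9, -109.3, 165.0]
tcp_rot: [3.135, -0.005, -0.215]
contact_force: [-2.1, -8.9, 9.8]
grip_width: 27.1
```

{"op": "drive_tool", "data": {
  "deltas": [
    {"hand":0.41,"tx":0,"ty":-0.05,"tz":0,"wx":0,"wy":0,"wz":0},
    {"hand":0.41,"tx":0,"ty":0,"tz":0,"wx":0,"wy":0,"wz":0},
    {"hand":0.41,"tx":0,"ty":0,"tz":0,"wx":0,"wy":0,"wz":0}
  ]
}}

```text
time: 10.92
tool_pos: [476.9, -109.1, 165.1]
tcp_rot: [3.133, -0.005, -0.216]
contact_force: [-3.9, -15.5, 8.9]
grip_width: 26.8
```

{"op": "drive_tool", "data": {
  "deltas": [
    {"hand":0.41,"tx":0,"ty":-0.05,"tz":0,"wx":0,"wy":0,"wz":0},
    {"hand":0.41,"tx":0,"ty":0,"tz":0,"wx":0,"wy":0,"wz":0},
    {"hand":0.41,"tx":0,"ty":0,"tz":0,"wx":0,"wy":0,"wz":0}
  ]
}}

```text
time: 11.17
tool_pos: [476.9, -109.0, 165.1]
tcp_rot: [3.129, -0.005, -0.217]
contact_force: [-6.3, -22.8, 8.9]
grip_width: 26.8
```

The bolt is against its end stop at 23 N. I'll ease off a little, then lift straight up.

{"op": "drive_tool", "data": {
  "deltas": [
    {"hand":0.41,"tx":0,"ty":0.12,"tz":0,"wx":0,"wy":0,"wz":0},
    {"hand":0.41,"tx":0,"ty":0.02,"tz":-0.1,"wx":0,"wy":0,"wz":0},
    {"hand":0.41,"tx":0,"ty":0,"tz":-0.2,"wx":0,"wy":0,"wz":0},
    {"hand":0.41,"tx":0,"ty":0,"tz":-0.4,"wx":0,"wy":0,"wz":0},
    {"hand":0.41,"tx":0,"ty":0,"tz":-0.8,"wx":0,"wy":0,"wz":0},
    {"hand":0.41,"tx":0,"ty":0,"tz":-0.9,"wx":0,"wy":0,"wz":0},
    {"hand":0.41,"tx":0,"ty":0,"tz":-0.9,"wx":0,"wy":0,"wz":0},
    {"hand":0.41,"tx":0,"ty":0,"tz":0,"wx":0,"wy":0,"wz":0}
  ]
}}

```text
time: 11.83
tool_pos: [477.7, -108.9, 302.4]
tcp_rot: [3.138, -0.012, -0.215]
contact_force: [0.8, -0.3, 0.3]
grip_width: 26.8
```

```bash
python3 lookw.py l4; python3 look.py s8
```

```text
11.8333 [ 477.6684489  -108.88832846  302.44977609] [ 3.13776454 -0.01209654 -0.21524464] [ 0.78641816 -0.28280682  0.34576713]
TCP in mill -41.62275886154795 -103.38280065828562
11.9833 [ 474.99775294 -107.911951    295.20205081] [-0.08436599 -0.22046629  0.07137201]
```

View pics/l4w.png

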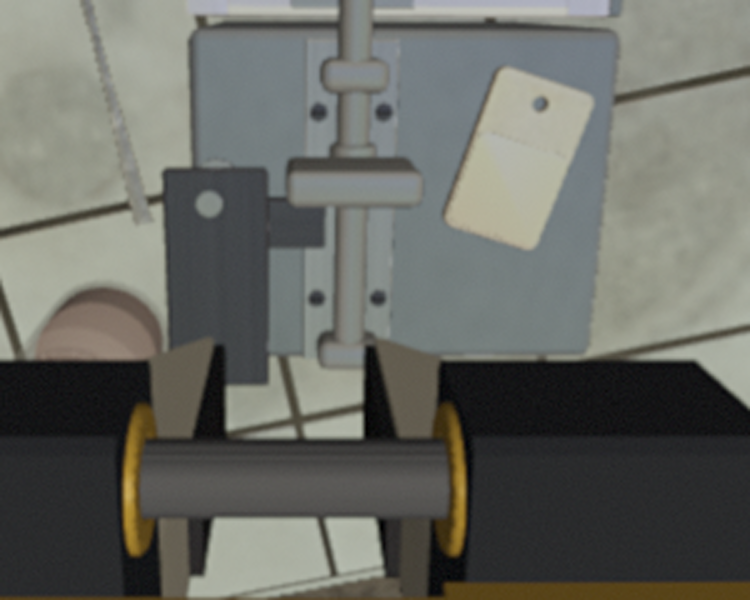

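View pics/s8.png

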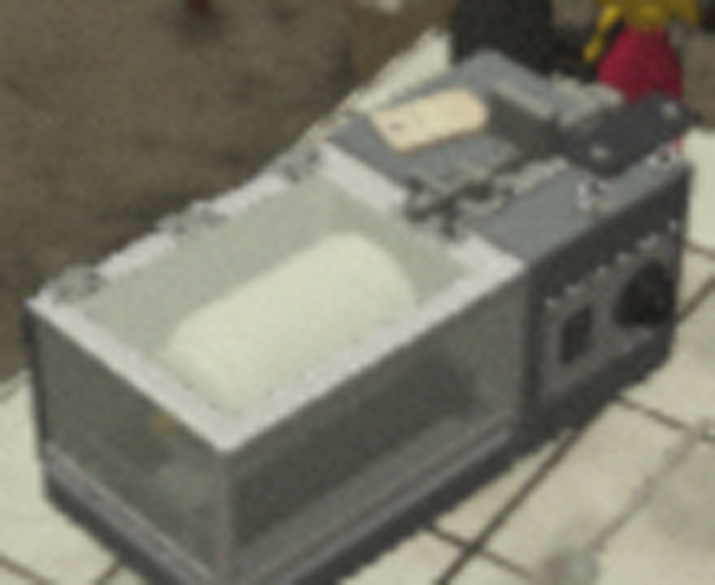

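The bolt is through the staple and the tongue is behind the tab. I'll compare the catch's height, the bolt position and the hood with the start images.

```bash
python3 - <<'E'
from plant import *
from h import *
v=np.load('pose.npy');S=camera_model('side');T=camera_model('top')
for z in (186,181,177): print(z,proj(S,M2W(v,[[-86,-165,z],[-86,-85,z],[-50,-165,z]])).round(1).tolist())
a=cv2.imread('pics/side0.png');b=capture('side')[:,:,::-1].copy();cv2.imwrite('pics/s9f.png',b)
t=capture('top')[:,:,::-1].copy()
s=lambda im:cv2.resize(im[140:180,330:375],None,fx=8,fy=8,interpolation=cv2.INTER_CUBIC)
cv2.imwrite('pics/cmp.png',np.hstack([s(a),s(b)]))
# template: front edge of plate with its white screw
g0=cv2.cvtColor(a,cv2.COLOR_BGR2GRAY);g1=cv2.cvtColor(b,cv2.COLOR_BGR2GRAY)
tp=g0[153:168,346:366]; r=cv2.matchTemplate(g1[145:178,338:376],tp,cv2.TM_CCOEFF_NORMED);print(cv2.minMaxLoc(r),'expect loc (8,8) if unmoved')
cv2.imwrite('pics/t9.png',cv2.resize(t[135:255,280:450],None,fx=4.7,fy=4.7,interpolation=cv2.INTER_CUBIC))
print(proj(T,M2W(v,[[0,-83,202],[0,-95,202],[-44,-83,202]])).round(1))
E
```

```text
186 [[368.8, 156.7], [353.3, 166.1], [360.9, 152.4]]
181 [[368.6, 157.9], [353.2, 167.3], [360.7, 153.6]]
177 [[368.5, 158.8], [353.2, 168.3], [360.7, 154.5]]
(-0.4628247916698456, 0.7367165684700012, (1, 18), (8, 8)) expect loc (8,8) if unmoved
[[398.1 193.8]
 [402.7 194.9]
 [394.3 210.9]]
```

View pics/cmp.png

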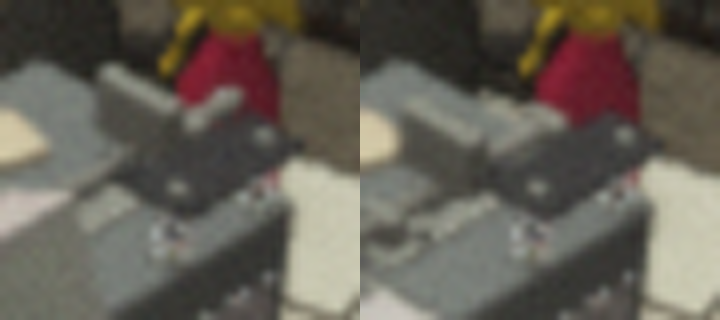

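View pics/t9.png

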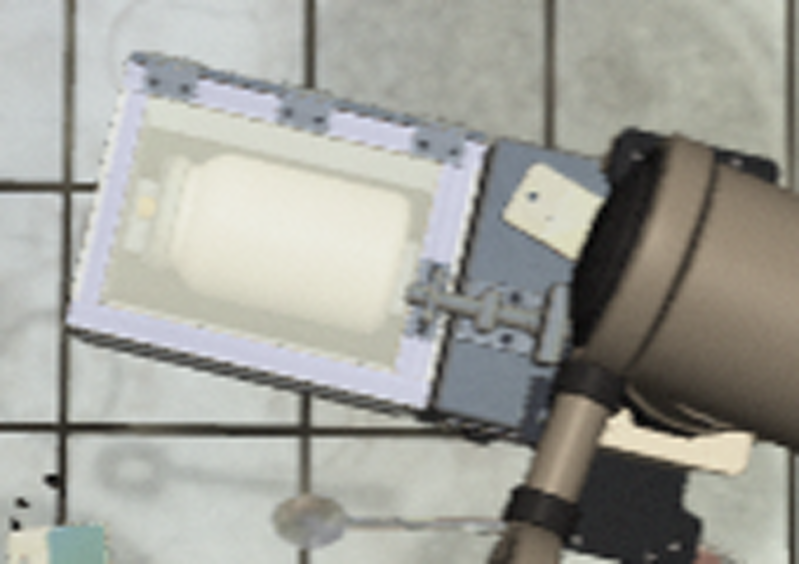

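The plate's screws are on the same pixels as at the start, so the catch is fully up, which happens only with the bolt past 33 mm. The hood corners match guard = 0, and the arm is clear. I'll hand it in.

```bash
python3 -c "
from plant import *
o=get_obs();print(o['time'],o['contact_force'],o['dq'].round(3));print(close_job())"
```

```text
12.1333 [0.45175071 0.5786799  0.00911837] [-0.001  0.001 -0.006 -0.     0.003  0.   ]
the job is handed in; nothing more can be done
None
```

I shut the hood, held the catch down while sliding the bolt home through the staple, and let go so that the catch sprang up behind the tab. I handed the job in at 12.1 s; no verdict was reported.

**Last checks:**
- **Hood:** pushed down to a 20 N stop. Its corners in the side view match the guard = 0 position, to about a pixel.
- **Catch:** held on its stop at about 10–13 N for the whole slide. After release, the plate's screws are on the same pixels as at the start, so it is fully up.
- **Bolt:** driven to a hard end stop (23 N) after about 36 mm. The top and wrist views show it through the staple with the tongue behind the tab. In the top view the tab is within about 2–3 mm of its calculated home position.
- **Other things:** no unexpected contact forces. The test chip on the mill, the spoon, the pink jar and the blue-green chip look unmoved where the last pictures show them. I did not check the rib, jar lid and black jar at the end. The arm is clear at about zero force.

**What disagreed:**
- **Fingertip height:** the fingertips touched things about 26 mm higher than the reported TCP and tcp_to_tips gave. The wrist camera fit also showed a height offset of about 9–10 mm, so I set heights by contact and pictures instead.
- **Catch picture match:** the automatic match scored only 0.74, because the tab behind the plate had moved. I confirmed the catch by comparing the screws by eye.
- **Refused move:** the first move call was refused because it left out keys; nothing moved.

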